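# Take away the condiment carrier

### The job

The table has to be wiped, so take the condiments away: one of the two shakers was left out on a coaster, so first set it down, upright, in the empty pocket of the condiment carrier (otherwise the carrier hangs crooked) and let go of it. Then swing the carrier's handle upright, take the carrier by the middle of the handle and lift it level about ten centimetres off the table. Finish while holding it there, steady and level, with both shakers in their pockets; do not tip the shakers or push the glasses and the bowl about.

Things in the scene. Friction and masses are not known exactly. Their poses are not given: they have to be found in the camera images.
- carrier: condiment carrier, loose, 350 g: oval dark-wood base 168 mm long (x), 92 mm wide (y), 8 mm thick, two round wire pockets side by side along x, and a swing handle whose steel straps rise at x = 0, y = +-45 mm to z = 80 mm. Origin at the centre of the underside, z up. Held by the handle it swings freely about the hinge and hangs level only when both pockets are loaded
- pocket_1 (a point): centre of the floor of the pocket at carrier x = +38, y = 0, z = 8 mm, the EMPTY one at the start. A pocket is two steel wire rings, 65 mm (lower) and 68 mm (upper) in inner diameter, the upper one's top 38 mm above the carrier's underside; its floor is the wooden base
- pocket_2 (a point): centre of the floor of the same kind of pocket at carrier x = -38, y = 0, z = 8 mm, the OCCUPIED one at the start
- carrier_handle (a joint): angle of the swing handle, a steel wire bail 96 mm wide, 50 g, hinged about the carrier's y axis 70 mm above its underside. 0 is upright, negative leans towards carrier -x (over pocket_2), stops at -1.0 and +1.0 rad. It moves freely and falls to a stop when let go; it starts at about -1.0, over the occupied pocket
- handle_grip (a point): middle of the handle's grip, a dark-wood sleeve 14 mm thick, 56 mm long, parallel to the carrier's y axis and 110 mm from the hinge: 180 mm above the table when upright, about 130 mm above it and 93 mm out to the side when fallen. Its axes turn with the handle
- salt_shaker: the pink-lidded shaker: squat round glass shaker with a domed plastic lid (fixed shut), 58 mm across, 89 mm tall, about 110 g; glass body up to 66 mm, lid above. Origin at the centre of its underside, z up. At the start one of the two shakers stands in a carrier pocket, the other away from it on a coaster 95 mm square, 8 mm thick; which is which changes
- pepper_shaker: the green-lidded shaker: squat round glass shaker with a domed plastic lid (fixed shut), 58 mm across, 89 mm tall, about 110 g; glass body up to 66 mm, lid above. Origin at the centre of its underside, z up. At the start one of the two shakers stands in a carrier pocket, the other away from it on a coaster 95 mm square, 8 mm thick; which is which changes
- menu_stand: fixed utensil holder between the coaster and the carrier, to carry round or over: black open box about 97 x 124 mm, 154 mm tall, with chopsticks and spoons standing out of it to about 250 mm. Origin near the centre of its underside
- tea_glass: bystander: small empty drinking glass, 49 mm across, 62 mm tall; origin at the centre of its underside
- rice_bowl: bystander: small bowl, 106 mm across, 42 mm tall; origin at the centre of its underside
- tumbler: bystander: tall tumbler with a drink left in it, 66 mm across, 139 mm tall; origin at the centre of its underside
Not all that is in view belongs to the job. What is shaped like the pepper_shaker but purple or yellow is not meant. What is shaped like the salt_shaker but orange is not meant.

How it is judged (in metres and radians):
On the way:
1. both shakers stand in the pockets, let go, while the carrier stands on the table (((distance between salt_shaker and pocket_1 below 0.012 m and distance between pepper_shaker and pocket_2 below 0.012 m) or (distance between salt_shaker and pocket_2 below 0.012 m and distance between pepper_shaker and pocket_1 below 0.012 m)) and angle between each of salt_shaker, pepper_shaker's own z axis and vertical below 0.12 rad and contact force between the fingers and salt_shaker below 0.05 N and contact force between the fingers and pepper_shaker below 0.05 N and height (world z) of carrier below 0.006 m and angle between carrier's own z axis and vertical below 0.05 rad), for 0.2 s.
At the end, for the whole second after the job is handed in: Held by the grip of the upright handle (within 0.35 rad; fingers over 2 N, tool within 6 cm of its middle), underside 6 to 18 cm up, level within 0.12 rad, at rest (3 cm/s, 0.25 rad/s), clear of the bystanders, a shaker in each pocket (within 12 mm of its floor centre) (((distance between salt_shaker and pocket_1 below 0.012 m and distance between pepper_shaker and pocket_2 below 0.012 m) or (distance between salt_shaker and pocket_2 below 0.012 m and distance between pepper_shaker and pocket_1 below 0.012 m)) and height (world z) of carrier between 0.06 and 0.18 m and angle between carrier's own z axis and vertical below 0.12 rad and linear speed of carrier below 0.03 m/s and angular speed of carrier below 0.25 rad/s and value of joint carrier_handle between -0.35 and 0.35 rad and contact force between the fingers and carrier above 2 N and distance between the grasp point and handle_grip below 0.06 m and contact force between carrier and tea_glass below 0.05 N and contact force between carrier and rice_bowl below 0.05 N and contact force between carrier and tumbler below 0.05 N); the arm keeps its last pose, push and grip.
It fails at once if a shaker is tipped by more than 0.5 rad (angle between any of salt_shaker, pepper_shaker's own z axis and vertical above 0.5 rad).
It fails at once if the carrier is tilted by more than 0.3 rad (angle between carrier's own z axis and vertical above 0.3 rad).
It fails at once if a shaker is let fall into its pocket instead of being set down (((horizontal distance between salt_shaker and pocket_1 below 0.03 m or horizontal distance between salt_shaker and pocket_2 below 0.03 m) and contact force between the fingers and salt_shaker below 0.05 N and linear speed of salt_shaker above 0.5 m/s and height (world z) of carrier below 0.01 m) or ((horizontal distance between pepper_shaker and pocket_1 below 0.03 m or horizontal distance between pepper_shaker and pocket_2 below 0.03 m) and contact force between the fingers and pepper_shaker below 0.05 N and linear speed of pepper_shaker above 0.5 m/s and height (world z) of carrier below 0.01 m)).
It fails at once if a glass or the bowl is pushed more than 3 cm (distance of any of tea_glass, rice_bowl, tumbler from where it was at the start of the episode above 0.03 m).
It also fails if it takes over 64 s, if anything falls off the work surface, if the arm or the gripper's body presses on something with over 40 N, if the wrist force passes 120 N, or if a joint passes its speed limit or range.

### The arm

A 6-joint arm with a two-finger parallel gripper is mounted at the origin on the work surface; the furniture and walls round the work are solid. World frame = base frame: x ahead of the robot, y to its left, z up, the work surface at z = 0. Lengths are in mm, angles in rad, forces in N, time in s.
With the tool pointing down it reaches from about 225 to 875 mm from the base axis. Payload 3.4 kg.
Tool frame: the origin (TCP) lies at the very end of the fingers, on their centre line; the grasp point (between the pads) lies 19 mm behind it; z points along the fingers, y is the line along which they close (so a half turn about z gives the same grasp; the last joint's range is limited). The gripper opens to 85 mm and grips with 20 to 120 N. Pads are 22 mm wide; open, the fingers measure 114 mm over their backs; the gripper's body (76 mm by 85 mm) begins 54 mm behind the grasp point. The pads swing forward as they close: fully open they stand 13 mm farther back than shut.
Start: joints at [1.095, 0.276, 1.505, -0, 1.361, -0.121], TCP at [199.775, 539.215, 231.328] pointing down, gripper open.
Joint ranges: [-2.89, 2.89], [-0.75, 2.08], [0.22, 2.7], [-1.18, 4.32], [0.11, 2.71], [-2.7, 2.7]. Speed limits (rad/s): [2.57, 2.57, 3.14, 3.14, 3.14, 3.14].

### API

Orientations are given as a unit quaternion [x, y, z, w].
In Python, from workcell import get_state, get_image, workorder gives the robot as it stands. The module is installed in compiled form; this text tells all that it offers.
- The arm moves only by the tool pendant, called after "Call:" by a JSON object that holds its "method" and its "body". Schema: {"type":"object","properties":{"segments":{"type":"array","items":{"type":"number"},"minItems":5,"maxItems":25},"grip_force":{"type":"number"},"only":{"type":"string"},"quiet":{"type":"boolean"},"lines":{"type":"string"}},"required":["segments"],"additionalProperties":false}. segments is one flat list of numbers that holds 1 to 5 rows one after another, with no inner brackets; each row has 5 numbers: dx, dy, dz in fractions of the full range, 1 being 800 mm, then a turn about the tool's z in parts of the range, where 1.0 means pi/2 rad, then the opening from 0.0 (shut) to 1.0 (fully open); each row is the pose to reach, as a shift and turn from the pose commanded when the call began, along the tool's axes at that moment; what a row does not reach only later rows make up. A row lasts 1/8 s, in which the tool goes at most 62.5 mm and 0.188 rad, less where a joint would pass 70% of its speed; a pose out of reach is approached as far as the arm can. The fingers move at their own pace and stop on an object; grip_force is the grip in N (left out, the last holds). Time passes only in rows, so rows that do not move let the fingers close. The tool returns the time, the measured TCP pose, the force, the opening and the grip force at its end. only (a regular expression) keeps the lines of the reply that match it, lines (a string "A,B") keeps lines A to B, and quiet returns only ok. Shift and turn numbers lie between -1 and 1, and a call with a number outside is refused. Input that does not fit is refused with a message, and nothing moves.
- get_state(): the state, without advancing time (a new reading comes with each control period).
- get_image(name): name is "side" or "top" or "wrist"; returns a dict with "pixels" (480x640x3 uint8, red, green, blue), "z_map" (480x640 float32, mm along the optical axis (not along the pixel's ray), 0 where there is no reading), "intrinsics" (3x3 intrinsics, pixels), "world_from_camera" (4x4, takes a point from camera to world coordinates); the wrist camera has in their place "mount" (4x4, takes a point from camera to tool coordinates, whose origin is the TCP and whose axes are the flange's). Camera axes: x right, y down, z forward; pixel columns grow to the right and rows downward; lengths in mm; the calibration is good to about 2 mm. The wrist camera is an equidistant fisheye: a pixel r from the principal point sees the ray r / f radians off the axis. A picture is of the moment at which its call begins: read the wrist's pose just before it.
- workorder.sign_off(): hands the job in; it is judged then, once.
The state is a dict: "clock": time; "qpos": joint angles; "joint_velocities": joint speeds; "joint_efforts": joint torques, N m; "eef_pos": TCP position; "tool_rot": TCP orientation; "ft_force": force on the tool from outside, world axes, zero at the start; "wrist_torque": the same for the moment, N m; "opening": opening from 0.0 (shut) to 1.0 (fully open); "grip_force": force on a finger pad.
Only numpy, scipy, OpenCV 4.12 (cv2) and the standard library are available. Lean on these libraries where they do the work, as an engineer would, in place of code of your own. Each camera call takes 0.05 s, during which the arm holds its last target. There are 200 camera calls.

## Working session

There is one attempt and no reset: what is moved stays moved. The work goes in short steps, Python scripts to look and compute and a tool call to move; the robot and the scene stay as the last step left them, time stands still between calls to the robot, and variables do not carry over. Pictures are saved under pics/ and viewed, at most 10 in all, crops included, and the job is handed in when it is done.

```bash
mkdir -p pics; cat > h.py <<'E'
import numpy as np,cv2
from workcell import get_state,get_image
def cloud(name):
    g=get_image(name);z=g["z_map"];K=np.array(g["intrinsics"]);T=np.array(g["world_from_camera"])
    v,u=np.mgrid[:480,:640];P=np.stack([(u-K[0,2])/K[0,0]*z,(v-K[1,2])/K[1,1]*z,z],-1)
    W=P@T[:3,:3].T+T[:3,3];W[z==0]=np.nan
    return g["pixels"],W,T
def save(n,px): cv2.imwrite(f"pics/{n}.png",px[...,::-1])
E
python3 - <<'E'
from h import *
s=get_state();print(s)
for n in("top","side"):
    px,W,T=cloud(n);save(n+"0",px);np.save(n+"0.npy",W);print(n,T.round(2).tolist())
E
```

```text
{'clock': 0.0, 'qpos': array([ 1.09499442e+00,  2.76599814e-01,  1.50612792e+00, -2.40678525e-06,
        1.36070469e+00, -1.21004802e-01]), 'joint_velocities': array([5.19372666e-05, 7.32578049e-04, 1.54005789e-03, 5.62823618e-04,
       5.32013162e-04, 4.71272039e-04]), 'joint_efforts': array([ 1.72581236e-03, -4.16795218e+01, -2.45811456e+01,  1.38052551e-04,
        1.11751427e-02, -1.01305068e-05]), 'eef_pos': array([199.52015433, 538.71185449, 230.43904632]), 'tool_rot': array([ 1.76469228e-01,  9.84305728e-01, -8.79576525e-04, -2.69315799e-04]), 'ft_force': array([-0.62583109, -0.23409594,  0.29350534]), 'wrist_torque': array([ 0.0500834 ,  0.01167233, -0.01522816]), 'grip_force': 0.0, 'opening': 1.0006776731149314}
top [[0.06, -0.98, 0.21, 308.0], [-1.0, -0.06, 0.02, -71.11], [-0.0, -0.21, -0.98, 1311.79], [0.0, 0.0, 0.0, 1.0]]
side [[0.96, -0.18, 0.2, 387.18], [-0.27, -0.61, 0.74, -718.06], [-0.01, -0.77, -0.64, 715.07], [0.0, 0.0, 0.0, 1.0]]
```

View pics/top0.png

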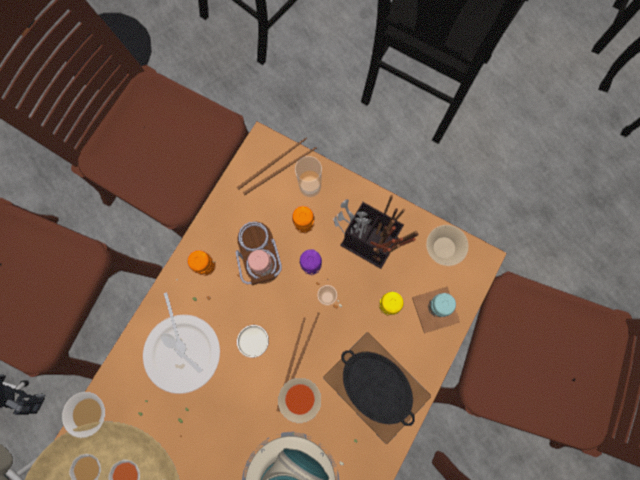

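View pics/side0.png

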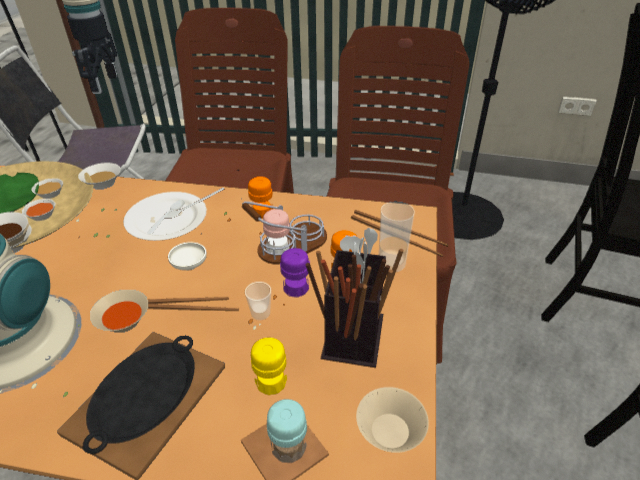

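The top view shows the green-lidded (cyan) shaker on its coaster at (443,305), and the pink one in the carrier at (259,263). The empty pocket is at (254,236) and the utensil box at (372,235). In the side view the dark grip lies at about (262,210).

```bash
python3 - <<'E'
from h import *
for n,boxes in(("top",{"pep":(425,290,460,322),"salt":(245,248,275,280),"yel":(378,288,408,318),"purple":(298,248,325,275),"tea":(315,283,343,307),"orange":(290,203,316,232)}),("side",{"pep":(262,398,310,450),"salt":(258,205,292,240)})):
    px=cv2.imread(f"pics/{n}0.png");W=np.load(n+"0.npy");hsv=cv2.cvtColor(px,cv2.COLOR_BGR2HSV)
    for k,(a,b,c,d) in boxes.items():
        w=W[b:d,a:c].reshape(-1,3);hh=hsv[b:d,a:c].reshape(-1,3)
        m=np.isfinite(w[:,0])&(w[:,2]>15)
        if k=="pep":m&=(hh[:,0]>80)&(hh[:,0]<100)&(hh[:,1]>60)
        if k=="salt":m&=((hh[:,0]<8)|(hh[:,0]>170))&(hh[:,2]>140)&(hh[:,1]>40)
        q=w[m];print(n,k,m.sum(),"zmax",np.percentile(q[:,2],98).round(1))
        q=q[q[:,2]>40]
        if len(q):print("   min",q.min(0).round(),"max",q.max(0).round(),"mid",((q.min(0)+q.max(0))/2).round(1), "toppts",q[q[:,2]>q[:,2].max()-6].mean(0).round(1))
# carrier region
for n,(a,b,c,d) in(("top",(225,210,295,295)),("side",(235,195,335,265))):
    px=cv2.imread(f"pics/{n}0.png");W=np.load(n+"0.npy")
    z=W[b:d,a:c,2];img=np.hstack([cv2.resize(px[b:d,a:c],None,fx=5,fy=5,interpolation=cv2.INTER_CUBIC),cv2.applyColorMap(cv2.resize(np.nan_to_num(z).clip(0,150)*1.7,None,fx=5,fy=5,interpolation=0).astype(np.uint8),cv2.COLORMAP_JET)])
    cv2.imwrite(f"pics/c_{n}.png",img)
A=cv2.imread("pics/c_top.png");B=cv2.imread("pics/c_side.png");w=max(A.shape[1],B.shape[1])
f=lambda I:cv2.copyMakeBorder(I,0,0,0,w-I.shape[1],0)
cv2.imwrite("pics/carr.png",cv2.resize(np.vstack([f(A),f(B)]),(780,600)));print(A.shape,B.shape)
# heights: everything over 60mm on table
W=np.load("top0.npy")
for k,(a,b,c,d) in {"stand":(335,195,418,268),"tumbler":(295,155,323,196),"bowl":(425,225,470,266)}.items():
    q=W[b:d,a:c].reshape(-1,3);q=q[q[:,2]>25];print(k,np.percentile(q,[1,99],axis=0).round())
E
```

```text
Traceback (most recent call last):
IndexError: index -1 is out of bounds for axis 0 with size 0
```

```bash
python3 - <<'E'
from h import *
for n,boxes in(("top",{"pep":(425,290,460,322),"salt":(245,248,275,280),"yel":(378,288,408,318),"purple":(298,248,325,275),"stand":(335,195,418,268),"tumbler":(295,155,323,196),"bowl":(425,225,470,266),"orange":(290,203,316,232)}),("side",{"pep":(262,398,310,450),"salt":(258,205,292,240)})):
    px=cv2.imread(f"pics/{n}0.png");W=np.load(n+"0.npy")
    print(n,np.isfinite(W[...,0]).mean())
    hsv=cv2.cvtColor(px,cv2.COLOR_BGR2HSV)
    for k,(a,b,c,d) in boxes.items():
        print(k,"hsv",hsv[(b+d)//2,(a+c)//2],"W",W[(b+d)//2,(a+c)//2].round(1), np.nanpercentile(W[b:d,a:c].reshape(-1,3),[2,98],axis=0).round().tolist(),np.isfinite(W[b:d,a:c,0]).mean().round(2))
for n,(a,b,c,d) in(("top",(225,210,295,295)),("side",(235,195,335,265))):
    px=cv2.imread(f"pics/{n}0.png");W=np.load(n+"0.npy")
    z=W[b:d,a:c,2];img=np.hstack([cv2.resize(px[b:d,a:c],None,fx=5,fy=5,interpolation=cv2.INTER_CUBIC),cv2.applyColorMap(cv2.resize(np.nan_to_num(z).clip(0,150)*1.7,None,fx=5,fy=5,interpolation=0).astype(np.uint8),cv2.COLORMAP_JET)])
    cv2.imwrite(f"pics/c_{n}.png",img)
A=cv2.imread("pics/c_top.png");B=cv2.imread("pics/c_side.png");w=max(A.shape[1],B.shape[1])
f=lambda I:cv2.copyMakeBorder(I,0,0,0,w-I.shape[1],cv2.BORDER_CONSTANT)
cv2.imwrite("pics/carr.png",cv2.resize(np.vstack([f(A),f(B)]),(780,600)));print(A.shape,B.shape)
E
```

```text
top 0.9958821614583333
pep hsv [ 90  53 188] W [ 430.3 -332.9   99.1] [[402.0, -397.0, -4.0], [481.0, -310.0, 101.0]] 1.0
salt hsv [  3  71 213] W [504.8 104.2  96.4] [[465.0, 71.0, 1.0], [559.0, 156.0, 137.0]] 0.99
yel hsv [ 28 244 232] W [ 431.2 -218.6   90.9] [[405.0, -265.0, -4.0], [478.0, -191.0, 93.0]] 1.0
purple hsv [139 159 170] W [520.9 -17.3  87.9] [[500.0, -47.0, -4.0], [570.0, 20.0, 93.0]] 1.0
stand hsv [13 98 68] W [ 622.6 -177.5   15.5] [[532.0, -288.0, -7.0], [726.0, -74.0, 206.0]] 1.0
tumbler hsv [ 14 130 189] W [753.    4.6  49.7] [[707.0, -28.0, -3.0], [826.0, 45.0, 140.0]] 1.0
bowl hsv [ 17  55 190] W [ 599.1 -364.5    3.3] [[545.0, -603.0, -749.0], [846.0, -308.0, 43.0]] 1.0
orange hsv [ 16 244 232] W [629.4   9.7  89.1] [[608.0, -16.0, -4.0], [691.0, 50.0, 94.0]] 1.0
side 0.9913606770833333
pep hsv [ 87  62 219] W [ 435.5 -358.    97.8] [[405.0, -370.0, -2.0], [482.0, -253.0, 98.0]] 1.0
salt hsv [  7  76 231] W [512.4  87.1  94.7] [[481.0, 51.0, -2.0], [575.0, 270.0, 127.0]] 1.0
(425, 700, 3) (350, 1000, 3)
```

View pics/carr.png

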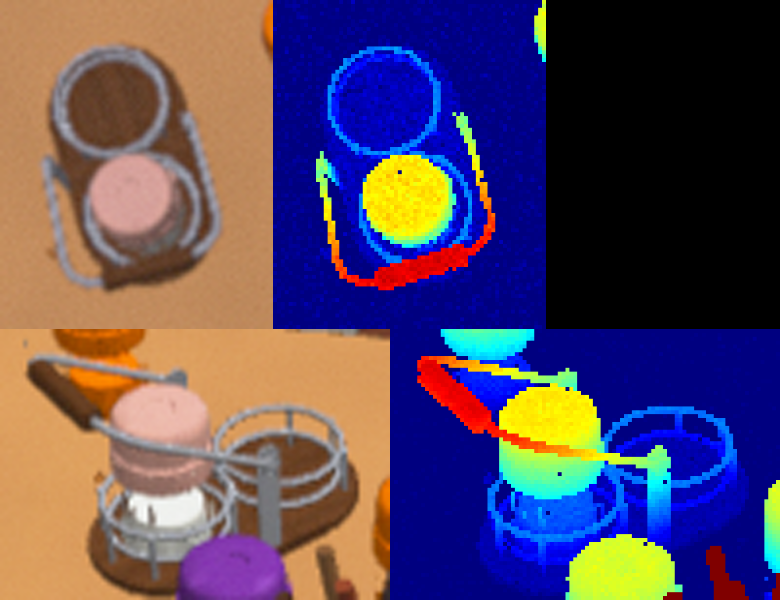

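The crops show the empty ring (upper left), the pink shaker in the other ring, and the handle with its grip (red in the depth) beyond it. Depth is clean, so I'll fit shapes.

```bash
python3 - <<'E'
from h import *
T=np.load("top0.npy");S=np.load("side0.npy")
R=lambda W,b:W[b[1]:b[3],b[0]:b[2]].reshape(-1,3)
def circ(q):
    (c,r)=cv2.minEnclosingCircle(q[:,:2].astype(np.float32));return np.round(c,1),round(r,1)
for k,b,bs in(("pep",(425,285,462,325),(260,395,312,460)),("salt",(245,248,275,280),(258,205,292,240))):
    for nm,W,bb in(("top",T,b),("side",S,bs)):
        q=R(W,bb)
        for lo,hi in((72,82),(83,112)) :
            m=(q[:,2]>lo)&(q[:,2]<hi)
            if k=="salt":m&=(np.hypot(q[:,0]-507,q[:,1]-99)<38)
            if m.sum()>8:print(k,nm,lo,m.sum(),circ(q[m]),q[m].mean(0).round(1),q[m][:,2].max().round(1))
# empty ring top view
q=np.vstack([R(T,(225,210,285,250))]);m=(q[:,2]>28)&(q[:,2]<46);q=q[m]
for nm,W,b in(("top",T,(232,215,278,252)),("side",S,(288,212,330,250))):
    q=R(W,b);q=q[(q[:,2]>32)&(q[:,2]<44)]
    A=np.c_[2*q[:,:2],np.ones(len(q))]
    for i in range(4):
        x=np.linalg.lstsq(A,(q[:,:2]**2).sum(1),rcond=None)[0];r=np.sqrt(x[2]+x[0]**2+x[1]**2)
        k=abs(np.hypot(*(q[:,:2]-x[:2]).T)-r)<5;q=q[k];A=A[k]
    print("ring",nm,x[:2].round(1),r.round(1),len(q))
for nm,W,b in(("top",T,(225,240,295,295)),("side",S,(235,195,300,250))):
    q=R(W,b);q=q[(q[:,2]>122)&(q[:,2]<150)&(abs(q[:,0]-480)<80)]
    c=q.mean(0);_,_,V=np.linalg.svd(q-c);t=(q-c)@V[0];print("grip",nm,len(q),c.round(1),V[0].round(3),t.min().round(),t.max().round(),(c+V[0]*(t.min()+t.max())/2).round(1))
# stand by height
q=np.vstack([R(T,(330,190,420,270)),R(S,(300,225,405,365))])
for lo in(60,100,150,200):
    m=(q[:,2]>lo)&(q[:,2]<lo+50)&(q[:,0]<760)&(q[:,1]<-40);print("stand",lo,q[m].min(0).round(),q[m].max(0).round(),)
for k,b in dict(tumbler=(293,153,325,198),tea=(313,280,345,310),bowl=(425,222,472,268),orange=(288,203,318,233),orange2=(185,247,216,277),purple=(298,247,324,275),coaster=(412,288,462,332)).items():
    q=R(T,b);m=(q[:,2]>(5 if k=="coaster" else 30));print(k,np.percentile(q[m],[1,99],axis=0).round().tolist())
E
```

```text
pep top 72 31 (array([ 436.9, -338.6]), 27.5) [ 430.6 -322.6   76.9] 81.5
pep top 83 410 (array([ 436.8, -339.4]), 26.9) [ 436.1 -338.3   96.1] 104.2
pep side 72 171 (array([ 437.4, -346.1]), 26.9) [ 436.  -363.4   76.9] 82.0
pep side 83 1181 (array([ 438.4, -342.9]), 27.7) [ 436.9 -347.7   94.9] 100.0
salt top 72 33 (array([514.7, 108.7]), 28.3) [506.1  95.1  76.2] 82.0
salt top 83 379 (array([514.5, 109.1]), 26.3) [513.5 108.4  96.1] 103.9
salt side 72 87 (array([516.4, 102.6]), 27.3) [510.9  87.4  76.8] 82.0
salt side 83 342 (array([516.1, 105. ]), 26.9) [516.6 101.3  94.4] 99.6
ring top [586.2 137.3] 35.7 116
ring side [581.  123.9] 42.3 75
grip top 186 [466.5  89.5 133.5] [-0.378  0.926  0.023] -48.0 48.0 [466.5  89.5 133.5]
grip side 189 [468.2  80.5 131.6] [ 0.409 -0.911 -0.057] -50.0 40.0 [466.2  85.1 131.9]
stand 60 [ 531. -234.   60.] [658. -40. 110.]
stand 100 [ 524. -240.  100.] [656. -69. 150.]
stand 150 [ 514. -251.  150.] [660. -65. 200.]
stand 200 [ 512. -255.  200.] [ 659. -158.  227.]
tumbler [[706.0, -28.0, 35.0], [770.0, 33.0, 141.0]]
tea [[422.0, -83.0, 31.0], [469.0, -37.0, 66.0]]
bowl [[541.0, -406.0, 30.0], [643.0, -305.0, 46.0]]
orange [[607.0, -15.0, 50.0], [658.0, 37.0, 94.0]]
orange2 [[480.0, 231.0, 55.0], [532.0, 282.0, 94.0]]
purple [[499.0, -41.0, 57.0], [550.0, 10.0, 95.0]]
coaster [[378.0, -390.0, 5.0], [482.0, -284.0, 101.0]]
```

```bash
cat > go.py <<'E'
import sys,numpy as np
from scipy.spatial.transform import Rotation as Ro
from workcell import get_state
def rel(x,y,z,yaw):
    s=get_state();R=Ro.from_quat(s["tool_rot"]).as_matrix()
    d=R.T@(np.array([x,y,z])-s["eef_pos"]);a=np.arctan2(R[1,1],R[0,1])
    t=-((yaw-a+np.pi/2)%np.pi-np.pi/2)
    return "rel %s turn %.3f | n=%.0f clock %.2f q6 %.2f"%(d.round(1),t,np.linalg.norm(d)/62.5+1,s["clock"],s["qpos"][5])
if __name__=="__main__":print(rel(*map(float,sys.argv[1:])))
E
python3 go.py 437 -341 200 1.966
```

```text
rel [-528.3 -742.4   31.7] turn -0.750 | n=16 clock 0.10 q6 -0.12
```

Careful with the scale: shifts go in shares of 800 mm and turns go in shares of pi/2 rad. That gives: -250 mm is -0.3125, -200 mm is -0.25, -0.75 rad is -0.4775.

Call:
{"method": "pendant", "body": {"segments": [-0.045, -0.0625, 0.0025, -0.0955, 1, -0.09, -0.125, 0.005, -0.191, 1, -0.135, -0.1875, 0.0075, -0.2865, 1, -0.18, -0.25, 0.01, -0.382, 1, -0.225, -0.3125, 0.0125, -0.4775, 1], "grip_force": 30}}

```text
clock: 0.72
eef_pos: [280.2, 247.6, 221.4]
tool_rot: [-0.191, 0.982, -0.0, 0.0]
ft_force: [1.5, -0.1, 1.0]
opening: 1.0
grip_force: 0.0
```

```bash
python3 go.py 437 -341 200 1.966
```

```text
rel [  74.7 -604.5   21.6] turn -0.012 | n=11 clock 0.72 q6 -1.42
```

To row units: -290 mm is -0.3625, -232 mm is -0.29, 0.9 rad is 0.573.

Call:
{"method": "pendant", "body": {"segments": [0.0088, -0.0725, 0.0025, 0.1146, 1, 0.0175, -0.145, 0.005, 0.2292, 1, 0.0263, -0.2175, 0.0075, 0.3438, 1, 0.035, -0.29, 0.01, 0.4584, 1, 0.0438, -0.3625, 0.0125, 0.573, 1]}}

```text
clock: 1.35
eef_pos: [354.8, -34.7, 211.6]
tool_rot: [0.261, 0.965, 0.0, 0.0]
ft_force: [0.2, 0.6, 0.4]
opening: 1.001
grip_force: 0.0
```

```bash
python3 go.py 437 -341 200 1.966
```

```text
rel [-225.4 -223.1   11.6] turn -0.924 | n=6 clock 1.35 q6 -1.34
```

To row units: -210 mm is -0.2625, -208 mm is -0.26, 0.9 rad is 0.573.

Call:
{"method": "pendant", "body": {"segments": [-0.0525, -0.0525, 0.0025, 0.1146, 1, -0.105, -0.105, 0.005, 0.2292, 1, -0.1575, -0.1575, 0.0075, 0.3438, 1, -0.21, -0.21, 0.01, 0.4584, 1, -0.2625, -0.26, 0.0125, 0.573, 1]}}

```text
clock: 1.98
eef_pos: [433.2, -319.8, 201.1]
tool_rot: [0.655, 0.756, 0.0, -0.0]
ft_force: [0.7, 0.4, 0.8]
opening: 1.0
grip_force: 0.0
```

Call:
{"method": "pendant", "body": {"segments": [0, 0, 0, 0.1146, 1, 0, 0, 0, 0.2292, 1, 0, 0, 0, 0.3438, 1, 0, 0, 0, 0.4584, 1, 0, 0, 0, 0.573, 1]}}

```text
clock: 2.6
eef_pos: [432.9, -317.6, 201.1]
tool_rot: [0.918, 0.396, -0.0, -0.001]
ft_force: [-0.4, 0.3, -0.7]
opening: 1.0
grip_force: 0.0
```

```bash
python3 go.py 437 -341 110 1.966
```

```text
rel [-14.2  19.1  91.1] turn 0.419 | n=3 clock 2.60 q6 -0.01
```

```bash
python3 - <<'E'
from h import *
s=get_state();print(s["eef_pos"],s["tool_rot"])
g=get_image("wrist");save("w1",g["pixels"]);print(np.array(g["mount"]).round(3).tolist(),np.array(g["intrinsics"]).tolist())
E
```

```text
[ 432.92319379 -317.62140978  201.08765369] [ 9.18351008e-01  3.95766401e-01 -1.83459182e-04 -5.90080775e-04]
[[-0.0, -0.964, -0.268, 66.237], [1.0, -0.0, -0.0, 1.064], [0.0, -0.268, 0.964, -142.508], [0.0, 0.0, 0.0, 1.0]] [[371.64829954431775, 0.0, 320.4527147794851], [0.0, 371.64829954431775, 243.29306078225991], [0.0, 0.0, 1.0]]
```

View pics/w1.png

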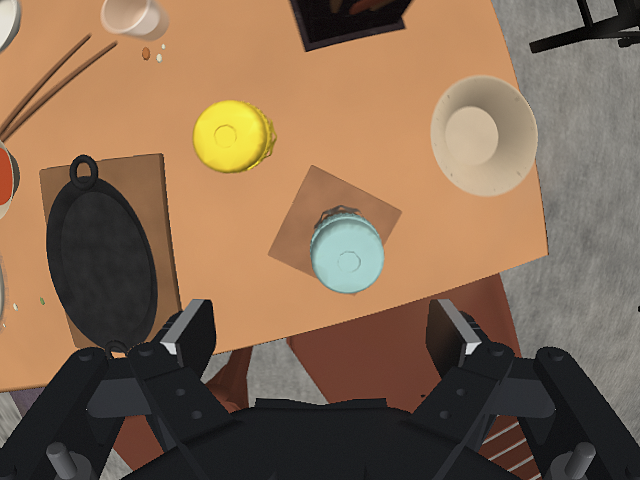

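The wrist view shows the cyan lid at about (347,253), centred knob at (349,261), over the coaster; the open fingers frame it from below.

```bash
cat >> h.py <<'E'
from scipy.spatial.transform import Rotation as Ro
def wrist():
    s=get_state();g=get_image("wrist");K=np.array(g["intrinsics"]);M=np.array(g["mount"]);z=g["z_map"]
    v,u=np.mgrid[:480,:640];a=(u-K[0,2])/K[0,0];b=(v-K[1,2])/K[1,1];th=np.hypot(a,b)+1e-9
    k=np.tan(th)/th*z;P=np.stack([a*k,b*k,z],-1)
    R=Ro.from_quat(s["tool_rot"]).as_matrix()
    W=(P@M[:3,:3].T+M[:3,3])@R.T+s["eef_pos"];W[z==0]=np.nan
    return g["pixels"],W
def lid(px,W,h0,h1,s0,ctr,rad=45,zlo=60):
    h=cv2.cvtColor(px[...,::-1].copy(),cv2.COLOR_BGR2HSV)
    m=((h[...,0]>=h0)&(h[...,0]<=h1)&(h[...,1]>s0)&(W[...,2]>zlo)&(np.hypot(W[...,0]-ctr[0],W[...,1]-ctr[1])<rad))
    q=W[m];c,r=cv2.minEnclosingCircle(q[:,:2].astype(np.float32));return np.round(c,1),round(r,1),len(q),q[:,2].max()
E
python3 - <<'E'
from h import *
px,W=wrist();print(lid(px,W,80,100,35,(437,-341)));print(lid(px,W,80,100,35,(437,-341),zlo=92))
print(W[261,349],W[200,400],W[330,250])
E
python3 go.py 437 -341 110 1.966
```

```text
(array([ 447.7, -334.7]), 42.9, 5255, np.float64(308.1077654663875))
(array([ 447.7, -334.7]), 42.9, 4504, np.float64(308.1077654663875))
[ 437.68826239 -342.8238589    97.44664714] [ 497.3310943  -360.54742056   -0.61790224] [ 2.93521470e+02 -3.56844008e+02  2.80731724e-01]
rel [-14.3  19.   91.1] turn 0.425 | n=3 clock 2.70 q6 -0.01
```

To row units: 91 mm is 0.1138, 65 mm is 0.0813, 0.425 rad is 0.2706.

Call:
{"method": "pendant", "body": {"segments": [-0.0088, 0.0125, 0.025, 0.0891, 1, -0.0181, 0.025, 0.05, 0.1783, 1, -0.0181, 0.025, 0.0813, 0.2706, 1, -0.0181, 0.025, 0.1138, 0.2706, 1, -0.0181, 0.025, 0.1138, 0.2706, 1]}}

```text
clock: 3.32
eef_pos: [436.6, -340.8, 108.6]
tool_rot: [0.98, 0.197, -0.001, -0.002]
ft_force: [-0.3, 0.6, 0.2]
opening: 0.997
grip_force: 0.0
```

```bash
python3 go.py 437.3 -341.8 42 1.966
```

```text
rel [ 0.4  1.5 66.5] turn 0.002 | n=2 clock 3.33 q6 0.39
```

To row units: 66 mm is 0.0825, 55 mm is 0.0688.

Call:
{"method": "pendant", "body": {"segments": [0.0005, 0.0015, 0.0375, 0, 1, 0.0005, 0.0015, 0.0688, 0, 1, 0.0005, 0.0015, 0.0825, 0, 1, 0.0005, 0.0015, 0.0825, 0, 1]}}

```text
clock: 3.82
eef_pos: [438.9, -343.1, 44.8]
tool_rot: [0.981, 0.197, -0.0, -0.0]
ft_force: [-0.0, -0.3, 0.5]
opening: 1.0
grip_force: 0.0
```

Call:
{"method": "pendant", "body": {"segments": [0, 0, 0, 0, 0.5, 0, 0, 0, 0, 0.4, 0, 0, 0, 0, 0.4, 0, 0, 0, 0, 0.4, 0, 0, 0, 0, 0.4], "grip_force": 30}}

```text
clock: 4.45
eef_pos: [439.2, -343.3, 45.9]
tool_rot: [0.981, 0.196, 0.001, 0.001]
ft_force: [-0.0, 1.6, 6.5]
opening: 0.634
grip_force: 31.2
```

To row units: -150 mm is -0.1875, -110 mm is -0.1375.

Call:
{"method": "pendant", "body": {"segments": [0, 0, -0.0125, 0, 0.4, 0, 0, -0.0375, 0, 0.4, 0, 0, -0.0875, 0, 0.4, 0, 0, -0.1375, 0, 0.4, 0, 0, -0.1875, 0, 0.4]}}

```text
clock: 5.08
eef_pos: [438.7, -343.1, 196.3]
tool_rot: [0.981, 0.196, 0.0, 0.0]
ft_force: [0.3, -0.8, -1.4]
opening: 0.631
grip_force: 32.1
```

```bash
python3 go.py 390 -100 200 1.966;  python3 go.py 437 -341 200 1.966
```

```text
rel [  48.6 -243.1   -3.8] turn -0.000 | n=5 clock 5.08 q6 0.39
rel [-0.7 -2.5 -3.7] turn -0.000 | n=1 clock 5.08 q6 0.39
```

Call:
{"method": "pendant", "body": {"segments": [0.0063, -0.0313, -0.0013, 0, 0.4, 0.0188, -0.0938, -0.0025, 0, 0.4, 0.0338, -0.1688, -0.0038, 0, 0.4, 0.0488, -0.2438, -0.005, 0, 0.4, 0.06, -0.3038, -0.005, 0, 0.4]}}

```text
clock: 5.7
eef_pos: [388.7, -98.3, 199.1]
tool_rot: [0.981, 0.196, 0.001, 0.0]
ft_force: [0.5, 0.3, -1.5]
opening: 0.634
grip_force: 32.2
```

```bash
python3 go.py 586.5 136 200 1.966
```

```text
rel [ 272.7 -140.2   -0.6] turn -0.000 | n=6 clock 5.70 q6 0.75
```

To row units: 193 mm is 0.2413, 160 mm is 0.2.

Call:
{"method": "pendant", "body": {"segments": [0.025, -0.0175, 0, 0, 0.4, 0.075, -0.0525, 0, 0, 0.4, 0.1375, -0.095, 0, 0, 0.4, 0.2, -0.1375, 0, 0, 0.4, 0.2413, -0.175, 0, 0, 0.4]}}

```text
clock: 6.32
eef_pos: [515.4, 105.3, 199.1]
tool_rot: [0.98, 0.197, 0.001, 0.0]
ft_force: [0.3, -0.7, -1.1]
opening: 0.63
grip_force: 32.3
```

Call:
{"method": "pendant", "body": {"segments": [0, 0, 0, 0, 0.4, 0, 0, 0, 0, 0.4], "quiet": true}}

```text
ok
```

```bash
python3 - <<'E'
from h import *
px,W=wrist();save("w2",px)
E1=np.array([586.3,136.5])
q=W[(np.hypot(W[...,0]-E1[0],W[...,1]-E1[1])<48)&(W[...,2]>33)&(W[...,2]<44)]
for i in range(5):
    A=np.c_[2*q[:,:2],np.ones(len(q))];x=np.linalg.lstsq(A,(q[:,:2]**2).sum(1),rcond=None)[0];r=np.sqrt(x[2]+x[0]**2+x[1]**2)
    print(x[:2].round(1),r.round(1),len(q));q=q[abs(np.hypot(*(q[:,:2]-x[:2]).T)-r)<4]
# held shaker lid
print(get_state()["eef_pos"])
for z in (np.nan,):
    h=cv2.cvtColor(px[...,::-1].copy(),cv2.COLOR_BGR2HSV);m=(h[...,0]>80)&(h[...,0]<100)&(h[...,1]>35)&(W[...,2]>190)&(W[...,2]<270);q=W[m]
    print(len(q),q.min(0),q.max(0))
    for n in("top","side"):
        p,V,_=cloud(n);save(n+"1",p);h=cv2.cvtColor(p[...,::-1].copy(),cv2.COLOR_BGR2HSV);e=get_state()["eef_pos"]
        m=(h[...,0]>80)&(h[...,0]<100)&(h[...,1]>35)&(np.hypot(V[...,0]-e[0],V[...,1]-e[1])<45)&(V[...,2]>150);q=V[m];print(n,len(q),q.min(0).round() if len(q) else "",q.max(0).round() if len(q) else "")
E
python3 go.py 586.5 136 200 1.966
```

```text
[585.5 134.6] 36.3 1540
[586.6 134.9] 35.9 1352
[587.  135.1] 35.7 1302
[587.1 135.1] 35.6 1290
[587.1 135.1] 35.6 1286
[513.19627055 102.30467932 198.69182086]
19946 [482.25330001  43.39144949 204.33960143] [547.28378653 162.10213216 269.99086924]
top 140 [476.  65. 206.] [522. 128. 398.]
side 1148 [477.  58. 211.] [550. 131. 401.]
rel [80.6 -3.4 -1.2] turn -0.002 | n=2 clock 6.72 q6 1.24
```

View pics/w2.png

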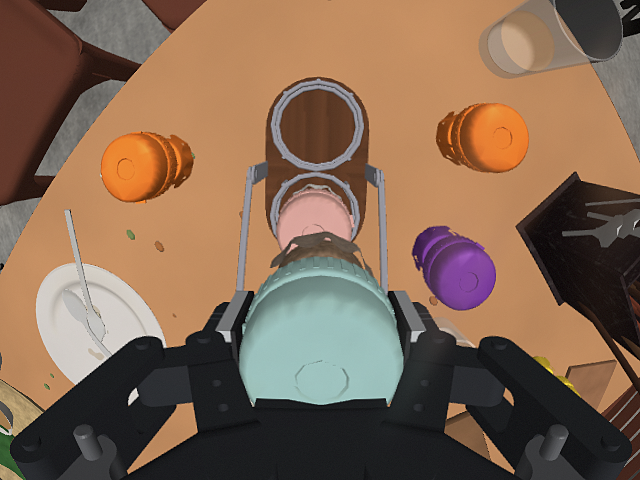

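The wrist view shows the empty ring at (318,121), the held cyan lid with its knob at (322,378), gripped near the lid rim, and the carrier square to the tool.

```bash
python3 - <<'E'
from h import *
s=get_state();px,W=wrist();R=Ro.from_quat(s["tool_rot"]).as_matrix()
f=lambda p:((p-s["eef_pos"])@R).round(1)
k=np.nanmedian(W[368:390,312:333].reshape(-1,3),axis=0);print("knob",k.round(1),f(k),W[450:455:2,318])
print("ring",f(np.array([587.1,135.1,46])))
h=cv2.cvtColor(px[...,::-1].copy(),cv2.COLOR_BGR2HSV)
m=(h[...,0]>80)&(h[...,0]<100)&(h[...,1]>30);m[:265]=0;m[405:]=0;m[:,:235]=0;m[:,410:]=0
q=(W[m]-s["eef_pos"])@R
for zl in(-60,-50,-40,-30):
    w=q[abs(q[:,2]-zl)<5]
    if len(w)>20:print(zl,len(w),w.min(0).round(1),w.max(0).round(1))
w=q[(q[:,2]<0)]
c,r=cv2.minEnclosingCircle(w[:,:2].astype(np.float32));print(c,r)
E
```

```text
knob [513.2  99.8 249.3] [ -0.9   2.  -50.5] [[523.09817874 104.8814059  289.15157325]
 [522.94424305 104.81589716 289.55980214]
 [522.67087135 104.70208426 289.84998155]]
ring [ 80.9  -2.3 152.8]
-50 14422 [-14.2 -23.9 -53.5] [ 24.7  27.1 -45. ]
-40 2173 [ -3.9 -25.6 -45. ] [ 25.8  29.9 -35. ]
-30 1959 [  2.  -25.7 -35. ] [ 26.5  28.9 -25. ]
(2.5747647285461426, 2.2170989513397217) 28.44952964782715
```

To row units: 90 mm is 0.1125, 81.5 mm is 0.1019.

Call:
{"method": "pendant", "body": {"segments": [0.0313, -0.0013, 0, 0, 0.4, 0.075, -0.0038, 0, 0, 0.4, 0.1019, -0.005, 0.0125, 0, 0.4, 0.1019, -0.005, 0.0625, 0, 0.4, 0.1019, -0.005, 0.1125, 0, 0.4]}}

```text
clock: 7.4
eef_pos: [587.4, 137.6, 107.2]
tool_rot: [0.981, 0.196, -0.0, 0.0]
ft_force: [1.0, 0.7, -1.6]
opening: 0.64
grip_force: 32.3
```

Call:
{"method": "pendant", "body": {"segments": [0, 0, 0.0188, 0, 0.4, 0, 0, 0.025, 0, 0.4, 0, 0, 0.025, 0, 0.4]}}

```text
clock: 7.78
eef_pos: [588.4, 138.1, 89.6]
tool_rot: [0.981, 0.196, 0.001, 0.0]
ft_force: [0.3, -0.6, -0.9]
opening: 0.634
grip_force: 32.3
```

```bash
python3 - <<'E'
from h import *
px,W=wrist();a=px[0:300,170:470];p,V,_=cloud("side");b=p[170:270,240:350]
I=np.hstack([cv2.resize(a,(400,400)),cv2.resize(b,(400,400),interpolation=cv2.INTER_CUBIC)]);save("w3",I);np.save("side3.npy",V);np.save("w3.npy",W)
E
```

```text
(no output)
```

View pics/w3.png

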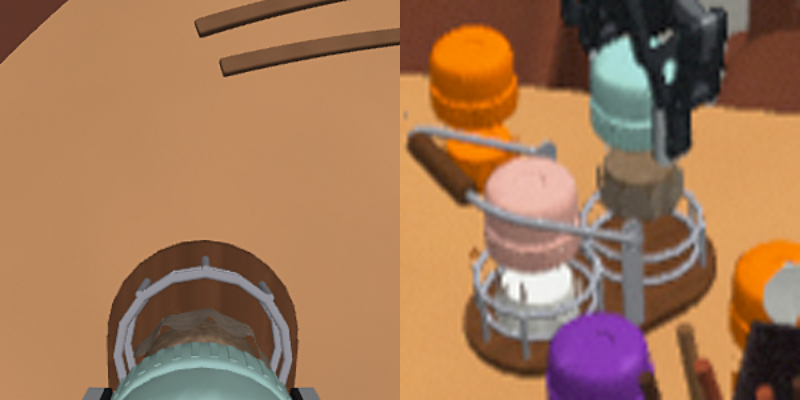

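The wrist crop (left) shows the ring symmetric about the lid. In the side crop (right) the body at x≈639 is centred over the ring at x≈642, so I'll descend and watch the force.

To row units: 25 mm is 0.0313, 20 mm is 0.025.

Call:
{"method": "pendant", "body": {"segments": [-0.0013, 0.0006, 0.0063, 0, 0.4, -0.0013, 0.0006, 0.0125, 0, 0.4, -0.0013, 0.0006, 0.0188, 0, 0.4, -0.0013, 0.0006, 0.025, 0, 0.4, -0.0013, 0.0006, 0.0313, 0, 0.4]}}

```text
clock: 8.5
eef_pos: [586.8, 137.3, 63.2]
tool_rot: [0.981, 0.196, -0.0, -0.0]
ft_force: [-0.2, 0.1, -1.6]
opening: 0.635
grip_force: 32.3
```

Call:
{"method": "pendant", "body": {"segments": [0, 0, 0.005, 0, 0.4, 0, 0, 0.0088, 0, 0.4, 0, 0, 0.0125, 0, 0.4]}}

```text
clock: 8.88
eef_pos: [587.0, 137.4, 53.5]
tool_rot: [0.981, 0.196, 0.0, -0.0]
ft_force: [0.3, 0.2, -0.7]
opening: 0.633
grip_force: 32.3
```

No contact with the rings. The floor is about 7 mm further.

To row units: 5 mm is 0.0063, 4 mm is 0.005.

Call:
{"method": "pendant", "body": {"segments": [0, 0, 0.0025, 0, 0.4, 0, 0, 0.005, 0, 0.4, 0, 0, 0.0063, 0, 0.4, 0, 0, 0.0063, 0, 0.4]}}

```text
clock: 9.38
eef_pos: [586.9, 137.3, 48.6]
tool_rot: [0.981, 0.196, 0.0, -0.0]
ft_force: [0.1, 0.1, -1.0]
opening: 0.639
grip_force: 32.3
```

Call:
{"method": "pendant", "body": {"segments": [0, 0, 0.0009, 0, 0.4, 0, 0, 0.0019, 0, 0.4, 0, 0, 0.0019, 0, 0.4]}}

```text
clock: 9.75
eef_pos: [586.8, 137.4, 47.1]
tool_rot: [0.981, 0.196, -0.0, -0.0]
ft_force: [-0.5, 0.5, -0.8]
opening: 0.633
grip_force: 32.3
```

To row units: 1 mm is 0.0013, 0.5 mm is 0.0006.

Call:
{"method": "pendant", "body": {"segments": [0, 0, 0.0006, 0, 0.4, 0, 0, 0.0013, 0, 0.4, 0, 0, 0.0013, 0, 0.4]}}

```text
clock: 10.12
eef_pos: [586.8, 137.3, 46.1]
tool_rot: [0.981, 0.196, -0.0, -0.0]
ft_force: [0.0, -0.8, -1.4]
opening: 0.632
grip_force: 32.3
```

Call:
{"method": "pendant", "body": {"segments": [0, 0, 0.0006, 0, 0.4, 0, 0, 0.0013, 0, 0.4, 0, 0, 0.0013, 0, 0.4]}}

```text
clock: 10.5
eef_pos: [587.0, 137.4, 46.0]
tool_rot: [0.981, 0.196, 0.0, -0.0]
ft_force: [-2.1, -0.5, 6.2]
opening: 0.635
grip_force: 32.9
```

Call:
{"method": "pendant", "body": {"segments": [0, 0, 0, 0, 0.68, 0, 0, 0, 0, 0.75, 0, 0, 0, 0, 0.85, 0, 0, 0, 0, 1, 0, 0, 0, 0, 1]}}

```text
clock: 11.12
eef_pos: [586.9, 137.3, 45.0]
tool_rot: [0.981, 0.196, -0.0, -0.0]
ft_force: [-0.5, -0.2, -0.2]
opening: 0.999
grip_force: 0.0
```

Call:
{"method": "pendant", "body": {"segments": [0, 0, -0.0188, 0, 1, 0, 0, -0.0563, 0, 1, 0, 0, -0.1063, 0, 1, 0, 0, -0.1625, 0, 1, 0, 0, -0.2125, 0, 1]}}

```text
clock: 11.75
eef_pos: [587.1, 137.4, 218.2]
tool_rot: [0.981, 0.196, 0.001, 0.0]
ft_force: [1.0, 0.5, -0.2]
opening: 1.0
grip_force: 0.0
```

```bash
python3 - <<'E'
from h import *
px,W=wrist();save("w4",px);np.save("w4.npy",W)
for n in("top","side"):
    p,V,_=cloud(n);save(n+"4",p);np.save(n+"4.npy",V)
    print(n,"pep",lid(p,V,80,100,35,(587,136)),"salt",lid(p,V,0,9,40,(515,106),zlo=75,rad=33))
print("wrist",lid(px,W,80,100,30,(587,136)))
E
```

```text
top pep (array([587.5, 134.8]), 43.3, 481, np.float64(422.74886775079824)) salt (array([515.5, 108.3]), 27.6, 402, np.float64(103.99985829566617))
side pep (array([584.5, 135.3]), 44.6, 1246, np.float64(423.85285348602036)) salt (array([516.6, 105.5]), 27.5, 400, np.float64(99.68460352568809))
wrist (array([588.1, 136.4]), 44.7, 6565, np.float64(322.49755170096427))
```

View pics/w4.png

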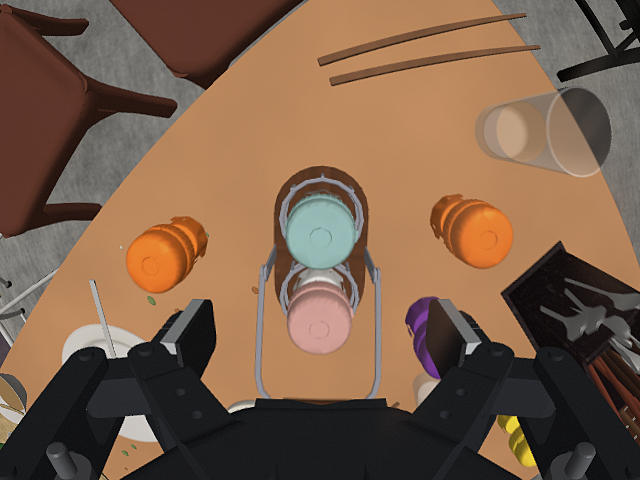

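Both shakers stand upright in their pockets: green lid at (320,232), pink lid at (319,318). The fallen handle runs down to row 400. Next I'll turn the tool a quarter turn and cage the grip between half-open fingers.

To row units: -131 mm is -0.1638, -120 mm is -0.15, -0.9 rad is -0.573.

Call:
{"method": "pendant", "body": {"segments": [-0.0375, 0, 0, -0.1146, 1, -0.075, 0, 0, -0.2292, 1, -0.1125, 0, 0, -0.3438, 1, -0.15, 0, 0, -0.4584, 1, -0.1638, 0, 0, -0.573, 0.8]}}

```text
clock: 12.52
eef_pos: [463.2, 86.5, 214.3]
tool_rot: [0.796, 0.605, -0.001, -0.001]
ft_force: [-0.5, 1.3, 0.2]
opening: 0.815
grip_force: 0.0
```

Call:
{"method": "pendant", "body": {"segments": [0, 0, 0, -0.1146, 0.5, 0, 0, 0, -0.2292, 0.5, 0, 0, 0, -0.3438, 0.5, 0, 0, 0, -0.4265, 0.5]}}

```text
clock: 13.02
eef_pos: [465.0, 86.9, 214.2]
tool_rot: [0.553, 0.833, -0.001, -0.001]
ft_force: [0.1, -0.2, -0.0]
opening: 0.496
grip_force: 0.0
```

```bash
python3 - <<'E'
from h import *
px,W=wrist();s=get_state();e=s["eef_pos"];save("w5",px)
q=W[(W[...,2]>124)&(W[...,2]<145)&(abs(W[...,0]-466)<70)&(abs(W[...,1]-87)<80)]
print(len(q));c=q.mean(0);_,_,V=np.linalg.svd(q-c);t=(q-c)@V[0];print(c.round(1),V[0].round(3),(c+V[0]*(t.min()+t.max())/2).round(1),t.min(),t.max())
E
python3 go.py 466 86.6 170 0.39
```

```text
2346
[465.1  91.4 133.4] [ 0.355 -0.935  0.016] [466.1  88.7 133.4] -43.84575125718289 49.61210862953354
rel [-0.7  0.9 44.2] turn 0.011 | n=2 clock 13.07 q6 -0.36
```

View pics/w5.png

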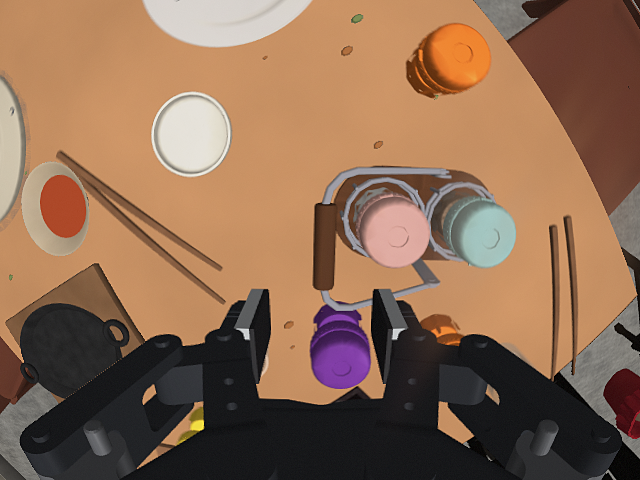

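The wrist view shows the grip bar at column 324, rows 203–290, midway between the fingers (270 and 373). I'll descend over it.

To row units: 104 mm is 0.13, 90 mm is 0.1125, 0.01 rad is 0.0064.

Call:
{"method": "pendant", "body": {"segments": [-0.0006, 0.001, 0.0438, 0.0064, 0.45, -0.0006, 0.001, 0.0875, 0.0064, 0.4, -0.0006, 0.001, 0.1125, 0.0064, 0.4, -0.0006, 0.001, 0.13, 0.0064, 0.35, -0.0006, 0.001, 0.13, 0.0064, 0.35], "grip_force": 20}}

```text
clock: 13.7
eef_pos: [466.0, 86.8, 110.2]
tool_rot: [0.559, 0.829, -0.001, -0.001]
ft_force: [-0.1, -0.5, 0.5]
opening: 0.347
grip_force: 0.0
```

```bash
python3 go.py 500 101 136 0.39;python3 go.py 551 121.5 161 0.39
```

```text
rel [  0.5  36.8 -25.9] turn -0.007 | n=2 clock 13.70 q6 -0.35
rel [  0.5  91.7 -51.1] turn -0.007 | n=3 clock 13.70 q6 -0.35
```

To row units: -32.5 mm is -0.0406, 32 mm is 0.04.

Call:
{"method": "pendant", "body": {"segments": [0, 0.0063, -0.0088, 0, 0.35, 0, 0.0125, -0.0163, 0, 0.35, 0, 0.0213, -0.0256, 0, 0.35, 0, 0.03, -0.0331, 0, 0.35, 0, 0.04, -0.0406, 0, 0.35]}}

```text
clock: 14.32
eef_pos: [497.3, 99.1, 144.8]
tool_rot: [0.559, 0.829, 0.001, 0.001]
ft_force: [-0.5, 0.4, 0.4]
opening: 0.347
grip_force: 0.5
```

Call:
{"method": "pendant", "body": {"segments": [0, 0.01, -0.0056, 0, 0.35, 0, 0.0225, -0.0119, 0, 0.35, 0, 0.035, -0.0163, 0, 0.35, 0, 0.05, -0.02, 0, 0.35, 0, 0.0625, -0.0219, 0, 0.35]}}

```text
clock: 14.95
eef_pos: [544.0, 117.9, 161.2]
tool_rot: [0.559, 0.829, 0.0, 0.0]
ft_force: [0.7, 0.6, -0.1]
opening: 0.352
grip_force: 0.1
```

Call:
{"method": "pendant", "body": {"segments": [0, 0.0075, -0.0008, 0, 0.35, 0, 0.0125, -0.0008, 0, 0.35, 0, 0.0125, -0.0008, 0, 0.35]}}

```text
clock: 15.32
eef_pos: [552.2, 121.3, 161.5]
tool_rot: [0.559, 0.829, -0.0, -0.0]
ft_force: [-0.1, -0.9, 0.8]
opening: 0.348
grip_force: 0.0
```

```bash
python3 go.py 551 121.5 161 0.39
```

```text
rel [ 0.6 -1.1  0.5] turn -0.006 | n=1 clock 15.32 q6 -0.29
```

To row units: -1 mm is -0.0013, 0.5 mm is 0.0006.

Call:
{"method": "pendant", "body": {"segments": [0, -0.0013, 0.0006, 0, 0.25, 0, -0.0013, 0.0006, 0, 0.1, 0, -0.0013, 0.0006, 0, 0.05, 0, -0.0013, 0.0006, 0, 0.05, 0, -0.0013, 0.0006, 0, 0.05], "grip_force": 60}}

```text
clock: 15.95
eef_pos: [551.1, 120.9, 161.3]
tool_rot: [0.559, 0.829, -0.0, -0.0]
ft_force: [-0.4, 0.9, 1.7]
opening: 0.143
grip_force: 58.5
```

```bash
python3 - <<'E'
from h import *
p,V,_=cloud("side");q,_,_=cloud("top")
save("s6",np.hstack([cv2.resize(p[140:280,220:360],(400,400),interpolation=cv2.INTER_CUBIC),cv2.resize(q[190:310,200:320],(400,400),interpolation=cv2.INTER_CUBIC)]))
E
```

View pics/s6.png

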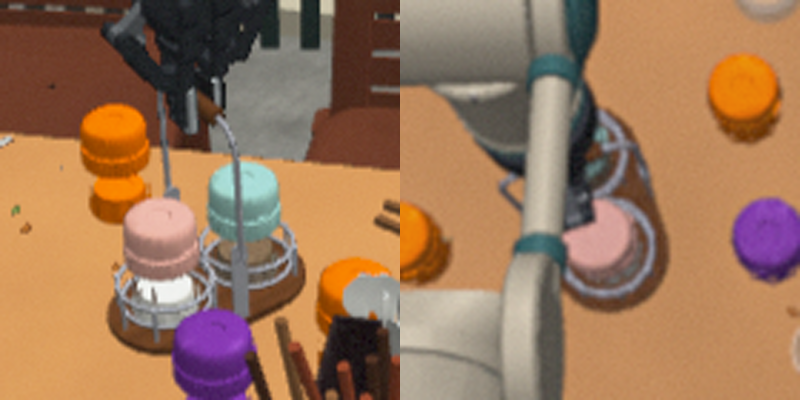

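The side crop shows the handle upright, its grip held at (205,105), and both shakers seated. I'll lift gently.

Careful with the scale: shifts go in shares of 800 mm and turns go in shares of pi/2 rad. That gives: -20 mm is -0.025, -14 mm is -0.0175.

Call:
{"method": "pendant", "body": {"segments": [0, 0, -0.0025, 0, 0.05, 0, 0, -0.0063, 0, 0.05, 0, 0, -0.0113, 0, 0.05, 0, 0, -0.0175, 0, 0.05, 0, 0, -0.025, 0, 0.05]}}

```text
clock: 16.68
eef_pos: [551.2, 120.9, 181.5]
tool_rot: [0.559, 0.829, 0.0, -0.0]
ft_force: [-0.1, -0.3, -6.1]
opening: 0.141
grip_force: 58.4
```

Call:
{"method": "pendant", "body": {"segments": [0, 0, -0.01, 0, 0.05, 0, 0, -0.02, 0, 0.05, 0, 0, -0.03, 0, 0.05, 0, 0, -0.04, 0, 0.05, 0, 0, -0.05, 0, 0.05]}}

```text
clock: 17.3
eef_pos: [551.3, 120.9, 221.8]
tool_rot: [0.559, 0.829, 0.0, 0.0]
ft_force: [0.5, -0.1, -6.3]
opening: 0.143
grip_force: 58.4
```

Call:
{"method": "pendant", "body": {"segments": [0, 0, -0.01, 0, 0.05, 0, 0, -0.02, 0, 0.05, 0, 0, -0.03, 0, 0.05, 0, 0, -0.04, 0, 0.05, 0, 0, -0.0475, 0, 0.05]}}

```text
clock: 17.92
eef_pos: [551.4, 120.9, 259.9]
tool_rot: [0.559, 0.829, 0.0, 0.0]
ft_force: [-0.1, 0.9, -4.9]
opening: 0.141
grip_force: 58.4
```

Call:
{"method": "pendant", "body": {"segments": [0, 0, -0.005, 0, 0.05, 0, 0, -0.0075, 0, 0.05, 0, 0, -0.0088, 0, 0.05, 0, 0, -0.0088, 0, 0.05, 0, 0, -0.0088, 0, 0.05]}}

```text
clock: 18.55
eef_pos: [551.1, 120.9, 266.0]
tool_rot: [0.559, 0.829, -0.0, -0.0]
ft_force: [-0.1, 0.4, -5.1]
opening: 0.141
grip_force: 58.4
```

Call:
{"method": "pendant", "body": {"segments": [0, 0, 0, 0, 0.05, 0, 0, 0, 0, 0.05, 0, 0, 0, 0, 0.05, 0, 0, 0, 0, 0.05, 0, 0, 0, 0, 0.05]}}

```text
clock: 19.18
eef_pos: [551.3, 120.9, 266.2]
tool_rot: [0.559, 0.829, 0.0, -0.0]
ft_force: [0.5, 0.6, -6.0]
opening: 0.14
grip_force: 58.4
```

```bash
python3 - <<'E'
from h import *
p,V,_=cloud("side");q,U,_=cloud("top")
for P,W in((p,V),(q,U)):
    try:print("salt",lid(P,W,0,9,40,(515,106),zlo=150,rad=40))
    except Exception as e:print(e)
    try:print("pep",lid(P,W,80,100,35,(587,136),zlo=150,rad=40))
    except Exception as e:print(e)
save("s7",cv2.resize(p[60:280,200:400],(600,600),interpolation=cv2.INTER_CUBIC))
E
```

```text
salt (array([521.7, 103.4]), 32.3, 794, np.float64(493.0690966722721))
pep (array([583.3, 129.5]), 32.6, 783, np.float64(465.6713310462137))
salt (array([521. , 110.5]), 34.7, 491, np.float64(623.4830189362283))
pep (array([579.8, 120.5]), 18.4, 48, np.float64(203.9856180311392))
```

View pics/s7.png

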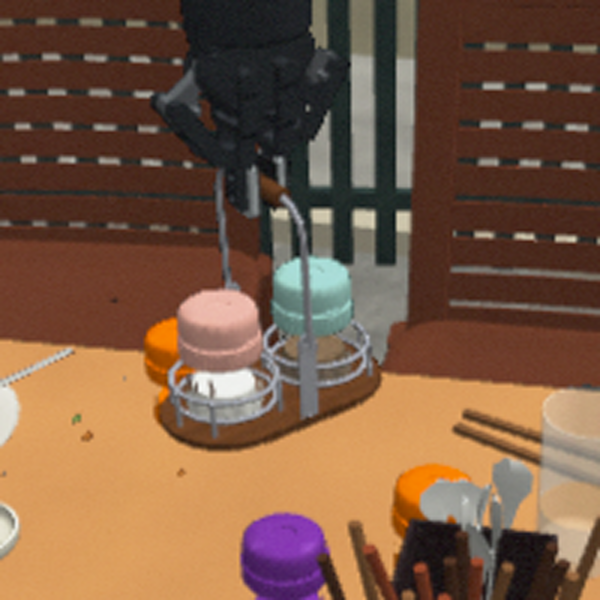

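The side view shows the carrier hanging in the air with both shakers in their pockets: pink at (218,330), green at (312,295). I'll check that it is level and steady.

```bash
cat > lv.py <<'E'
from h import *
p,V,_=cloud("side");h=cv2.cvtColor(p[...,::-1].copy(),cv2.COLOR_BGR2HSV)
for n,c,m in(("salt",(515,106),(h[...,0]<9)&(h[...,1]>40)&(h[...,2]>150)),("pep",(587,136),(h[...,0]>80)&(h[...,0]<100)&(h[...,1]>35))):
    q=V[m&(np.hypot(V[...,0]-c[0],V[...,1]-c[1])<32)&(V[...,2]>165)&(V[...,2]<215)]
    print(n,len(q),np.percentile(q[:,2],[50,90,97]).round(1),((q.min(0)+q.max(0))/2).round(1))
E
python3 lv.py
```

```text
salt 546 [198.6 202.1 202.7] [517.2 103.9 184.5]
pep 575 [192.6 201.6 202.6] [586.9 131.  184.8]
```

Call:
{"method": "pendant", "body": {"segments": [0, 0, 0, 0, 0.05, 0, 0, 0, 0, 0.05, 0, 0, 0, 0, 0.05, 0, 0, 0, 0, 0.05, 0, 0, 0, 0, 0.05]}}

```text
clock: 19.95
eef_pos: [551.3, 120.9, 266.3]
tool_rot: [0.559, 0.829, 0.0, 0.0]
ft_force: [-1.1, -0.6, -5.9]
opening: 0.144
grip_force: 58.4
```

```bash
python3 lv.py
```

```text
salt 536 [198.6 202.  202.5] [517.7 103.  184.5]
pep 573 [192.9 201.6 202.5] [586.4 131.4 184.6]
```

It hangs level (lid tops at 202.5 mm on both sides), steady, about 105 mm up.

```bash
python3 -c "
from workcell import workorder
print(workorder.sign_off())"
```

```text
the job is handed in; nothing more can be done
None
```

The job is handed in: the green-lidded shaker was set upright in the empty pocket and released. The carrier is now held by its upright handle about 105 mm up, level and steady, with both shakers in their pockets; the sign-off gave no verdict.

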